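Clear the block heater's cover and hold it half open

ROBOT

A 6-joint arm with a two-finger parallel gripper is mounted at the origin on the work surface. World frame = base frame: x ahead of the robot, y to its left, z up, the work surface at z = 0. Lengths are in m, angles in rad, forces in N, time in s.
With the tool pointing down it reaches from about 0.225 to 0.875 m from the base axis. Payload 3.4 kg.
Tool frame: the origin (TCP) lies on the centre line of the jaws, within the pads' length; the fingertips stand 17 mm ahead of it and the grasp point (between the pads) lies 2 mm behind it (nose_length is the distance from the TCP to the fingertips, in m); z points along the fingers, y is the line along which they close (so a half turn about z gives the same grasp; the last joint's range is limited). The gripper opens to 85 mm and grips with 20 to 120 N. Pads are 22 mm wide; open, the fingers measure 114 mm over their backs; the gripper's body (76 mm by 85 mm) begins 54 mm behind the grasp point. The pads swing forward as they close: fully open they stand 13 mm farther back than shut.
Start: joints at [0.996, 0.276, 1.505, -0, 1.361, -0.121], TCP at [0.252, 0.517, 0.248] pointing down, gripper open.
Joint ranges: [-2.89, 2.89], [-0.75, 2.08], [0.22, 2.7], [-1.18, 4.32], [0.11, 2.71], [-2.7, 2.7]. Speed limits (rad/s): [2.57, 2.57, 3.14, 3.14, 3.14, 3.14].

INTERFACE

Orientations are given as a unit quaternion [w, x, y, z].
In Python, from rig import get_state, get_image, sign_off, find_in, place_of, nose_length gives the robot as it stands.
- The arm moves only by the tool apply_moves, never from a script. Its argument "deltas" is one flat list of numbers, 5 for each row, row after row: the finger opening in mm, from 0 to 85.4, then the shift along the tool's x, y, z in mm, then the turn about the tool's z in degrees. A call has 1 to 12 rows; each row is the pose to reach, as a shift and turn from the pose commanded when the call began, along the tool's axes at that moment; what a row does not reach only later rows make up. A row lasts 1/12 s, in which the tool goes at most 41.7 mm and 7.16 degrees, less where a joint would pass 70% of its speed; a pose out of reach is approached as far as the arm can. A call with a gripper value outside its range is refused whole. The fingers move at their own pace and stop on an object; "squeeze" is the grip in N (left out, the last holds). Time passes only in rows, so rows that repeat a pose let the fingers close. It gives the time, the measured TCP pose, the force, the opening and the grip force at its end, in the units of the state.
- get_state(): the state, without advancing time (a new reading comes with each control period).
- get_image(name): name is "side" or "top"; returns a dict with "frame" (384x512x3 uint8, red, green, blue), "K" (3x3 intrinsics, pixels), "position" and "orientation" of the camera in the world. Camera axes: x right, y down, z forward; pixel columns grow to the right and rows downward; lengths in m; the calibration is good to about 2 mm. A picture is of the moment at which its call begins. There is no depth.
- sign_off(): hands the job in; it is judged then, once.
Trained networks look in a picture, given as the dict that the camera call returned (one of the last four; its "shot" number tells which), for a name from the list of things; names that differ only in an ending like _2 or _b are one class to them, and where a whole thing is asked for, a point or a joint stands for the part that bears it (a point fixed in the world has none). Each returns a list of dicts, best first, with "score" (0 to 1); they miss things now and then, are a little off and sometimes report something else, mostly with a low value. They report only what shows in the picture. A call takes as long as a camera call. They do not tell look-alikes from the thing itself.
- find_in(query, picture): "point" ([column, row] in pixels, amid what is visible of it).
- place_of(query, picture): "point" ([column, row] in pixels: a listed point, or the origin of a listed thing).
The state is a dict: "clock": time; "qpos": joint angles; "qd": joint speeds; "effort": joint torques, N m; "position": TCP position; "ee_rot": TCP orientation; "contact_force": force on the tool from outside, world axes, zero at the start; "moment": the same for the moment, N m; "width": finger opening in m; "gripper_force": force on a finger pad.
Only numpy, scipy, OpenCV 4.12 (cv2) and the standard library are available. Lean on these libraries where they do the work, as an engineer would, in place of code of your own. Each camera call takes 0.05 s, during which the arm holds its last target. There are 200 camera calls.

TASK

A rejected digestion vessel has been left standing on top of the shut cover of the block heater: take it off and drop it into the wire reject basket. Then take the cover's front bar handle, raise the cover to 45 degrees and finish holding it there with the gripper, so that I can reach in and empty the block; it has no stay and falls shut if let go. Leave the other things on the bench where they are.

Things in the scene. Friction and masses are not known exactly. Their poses are not given: they have to be found in the camera images.
- vessel_center (a point): centre (half-way up) of the rejected vessel: an upright white plastic cylinder with a screw cap, 62 mm high, 42 mm diameter below and 46 mm over the cap (its top 17 mm), about 0.12 kg. It stands loose on the flat top of the heater's cover. z is its long axis.
- vessel: the same rejected vessel, origin at the centre of its underside, 31 mm below its centre
- basket_floor (a point): centre of the inner floor of the wire reject basket: an open square basket of bright steel wire, 170 mm by 170 mm, walls 3 mm, rim 81 mm above the bench (77 mm above this floor), loose, 0.6 kg, standing on the bench to the left or the right of the heater. x and y run parallel to its sides, z up.
- heater: block heater for digestion vessels, a grey cabinet fixed to the bench, 300 mm deep (x) by 220 mm wide (y), top face 105 mm above the bench; its front 80 mm is a control panel that slopes down from that height to 60 mm. Origin at the centre of its underside on the bench, x from its front (robot side) to its back. White vessels stand in the block under the cover, up to 144 mm above the bench.
- cover (a joint): opening angle of the heater's cover, rad: 0 shut, pi/4 at 45 degrees, stops at 1.75. The cover is a shallow upturned box of steel sheet with a clear window in its top, 190 mm deep, 200 mm wide, 50 mm high, its flat top 157 mm above the bench when shut, hinged along its lower back edge, so that its front edge rises and swings back as it opens. About 0.4 to 0.75 kg; no spring, hardly any friction: it falls shut from any angle below about 70 degrees when let go.
- handle (a point): middle of the cover's handle: a round black bar 12 mm thick and 130 mm long along the heater's y, standing 42 mm in front of the cover's front face (36 mm clear gap behind the bar) on two posts at its ends (120 mm clear between them). Shut, it lies 132 mm above the bench, 232 mm in front of the hinge line and 25 mm higher than it, with the sloping panel about 40 mm below. It moves and turns with the cover; the bar can turn between gripping fingers.
- hinge (a point): middle of the cover's hinge line, fixed, 130 mm behind the heater's origin and 107 mm above the bench; its y is the hinge axis (level), x points to the heater's back, z up
- beaker: bystander: glass beaker, 104 mm diameter, 130 mm high, full of white vessels, on the bench on the heater's other side from the basket; origin under its centre
- washbottle: bystander: white wash bottle, 68 mm diameter, about 200 mm high with its bent spout, on the bench beyond the basket or the beaker; origin under its centre
- tray: bystander: low white tray 130 mm by 180 mm with a blue box, a capped white vessel of the same kind as the rejected one (top 66 mm above the bench) and a loose cap standing in it, all one piece, on the bench beyond the basket or the beaker; origin under its centre
Mind the look-alikes: they are no part of the job. What is shaped like the vessel but green or yellow is not meant.

How it is judged:
On the way:
1. the rejected vessel lies in the wire basket, let go and at rest, the cover still shut (x of vessel_center in the frame of basket_floor between -0.08 and 0.08 m and y of vessel_center in the frame of basket_floor between -0.08 and 0.08 m and z of vessel_center in the frame of basket_floor between 0 and 0.06 m and contact force between vessel and the arm below 0.05 N and contact force between vessel and the fingers below 0.05 N and linear speed of vessel below 0.03 m/s and value of joint cover below 0.08 rad), for 0.2 s.
At the end, for the whole second after the job is handed in: The gripper's fingers hold the heater's cover still at 45 degrees, within 6 degrees either way, the fingers carrying it (at least 0.5 N on it); the rejected vessel lies at rest inside the upright wire basket, below its rim and untouched by the robot (value of joint cover between 0.680678 and 0.890118 rad and velocity of joint cover between -0.05 and 0.05 rad/s and contact force between cover and the fingers above 0.5 N and x of vessel_center in the frame of basket_floor between -0.08 and 0.08 m and y of vessel_center in the frame of basket_floor between -0.08 and 0.08 m and z of vessel_center in the frame of basket_floor between 0 and 0.06 m and contact force between vessel and the arm below 0.05 N and contact force between vessel and the fingers below 0.05 N and linear speed of vessel below 0.03 m/s and angle between basket_floor's own z axis and vertical below 0.1 rad); the arm keeps its last pose, push and grip.
It fails at once if the cover is opened (beyond 0.12 rad) before the rejected vessel is in the basket (value of joint cover above 0.12 rad and distance between vessel_center and basket_floor above 0.14 m).
It fails at once if the beaker, wash bottle or tray is moved by more than 30 mm or tipped (distance of any of beaker, washbottle, tray from where it was at the start of the episode above 0.03 m or angle between any of beaker, washbottle, tray's own z axis and vertical above 0.35 rad).
It also fails if it takes over 58 s, if anything falls off the work surface, if the arm or the gripper's body presses on something with over 40 N, if the wrist force passes 120 N, or if a joint passes its speed limit or range.

## Working session

There is one attempt and no reset: what is moved stays moved. The work goes in short steps, Python scripts to look and compute and a tool call to move; the robot and the scene stay as the last step left them, time stands still between calls to the robot, and variables do not carry over. Pictures are saved under pics/ and viewed, at most 10 in all, crops included, and the job is handed in when it is done.

Besides the shell and the picture viewer there is one more tool, called after "Request:" in YAML: its name, and indented under it one key for each argument. apply_moves: Moves the arm, as the interface text tells. Its arguments: {"type":"object","properties":{"deltas":{"type":"array"},"squeeze":{"type":"number"}},"required":["deltas"]}

```bash
mkdir -p pics; ls
cat > h.py <<'E'
import numpy as np, cv2
from scipy.spatial.transform import Rotation as R
from rig import *
def rot(q): return R.from_quat([q[1],q[2],q[3],q[0]]).as_matrix()
def ray(im,p):
    d=np.linalg.inv(im["K"])@np.array([p[0],p[1],1.]); d=rot(im["orientation"])@d
    return np.array(im["position"]),d/np.linalg.norm(d)
def onz(im,p,z):
    o,d=ray(im,p); return o+d*(z-o[2])/d[2]
def tri(a,pa,b,pb):
    o1,d1=ray(a,pa);o2,d2=ray(b,pb)
    s=np.linalg.lstsq(np.c_[d1,-d2],o2-o1,rcond=None)[0]
    x,y=o1+s[0]*d1,o2+s[1]*d2
    return (x+y)/2,np.linalg.norm(x-y)
def proj(im,X):
    c=rot(im["orientation"]).T@(np.array(X)-im["position"]); p=np.array(im["K"])@c; return p[:2]/p[2]
E
python3 - <<'E'
from h import *
np.set_printoptions(precision=3,suppress=True)
ims={n:get_image(n) for n in("side","top")}
for n,im in ims.items():
    cv2.imwrite(f"pics/{n}0.png",im["frame"][:,:,::-1])
    print(n,im["position"],im["K"][0][0])
    for q in["vessel_center","vessel","basket_floor","heater","handle","hinge","beaker","washbottle","tray"]:
        r=place_of(q,im); print(q,[(np.round(x["point"]),round(x["score"],2),onz(im,x["point"],{"vessel_center":.188,"vessel":.157,"basket_floor":.004,"handle":.132,"hinge":.107}.get(q,0))) for x in r[:4]])
E
```

```text
pics
side [0.443 0.684 0.962] 403.5126875897236
vessel_center [(array([216., 268.]), 0.86, array([0.622, 0.283, 0.188])), (array([250., 271.]), 0.81, array([0.547, 0.275, 0.188])), (array([186., 232.]), 0.8, array([0.714, 0.207, 0.188])), (array([256., 180.]), 0.74, array([0.591, 0.016, 0.188]))]
vessel [(array([254., 192.]), 0.85, array([0.593, 0.031, 0.157])), (array([216., 267.]), 0.63, array([0.629, 0.264, 0.157])), (array([187., 238.]), 0.63, array([0.718, 0.207, 0.157])), (array([250., 283.]), 0.59, array([0.545, 0.285, 0.157]))]
basket_floor [(array([297., 350.]), 0.9, array([0.419, 0.353, 0.004])), (array([223., 191.]), 0.38, array([ 0.718, -0.076,  0.004]))]
heater [(array([272., 226.]), 0.83, array([0.543, 0.019, 0.   ])), (array([309., 203.]), 0.63, array([ 0.45 , -0.091,  0.   ]))]
handle [(array([308., 204.]), 0.89, array([0.453, 0.022, 0.132]))]
hinge [(array([223., 195.]), 0.73, array([0.683, 0.022, 0.107]))]
beaker [(array([331., 149.]), 0.59, array([ 0.409, -0.338,  0.   ]))]
washbottle [(array([178., 340.]), 0.89, array([0.698, 0.389, 0.   ]))]
tray [(array([260., 1
[... 429 characters left out ...]
0.69, array([0.718, 0.101, 0.157])), (array([186., 202.]), 0.59, array([0.545, 0.175, 0.157])), (array([251., 180.]), 0.55, array([0.6  , 0.023, 0.157]))]
basket_floor [(array([124., 257.]), 0.81, array([0.419, 0.357, 0.004]))]
heater []
handle [(array([247., 244.]), 0.68, array([0.451, 0.03 , 0.132]))]
hinge [(array([255., 155.]), 0.95, array([0.676, 0.013, 0.107])), (array([122., 256.]), 0.58, array([0.418, 0.333, 0.107]))]
beaker [(array([394., 262.]), 0.67, array([ 0.415, -0.36 ,  0.   ]))]
washbottle [(array([124., 155.]), 0.94, array([0.697, 0.375, 0.   ])), (array([394., 262.]), 0.73, array([ 0.413, -0.36 ,  0.   ]))]
tray [(array([397., 167.]), 0.64, array([ 0.673, -0.379,  0.   ]))]
```

View pics/side0.png

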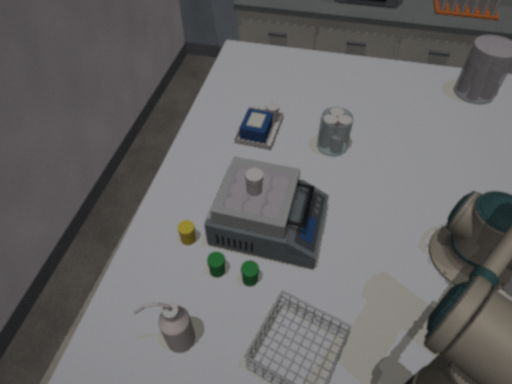

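View pics/top0.png

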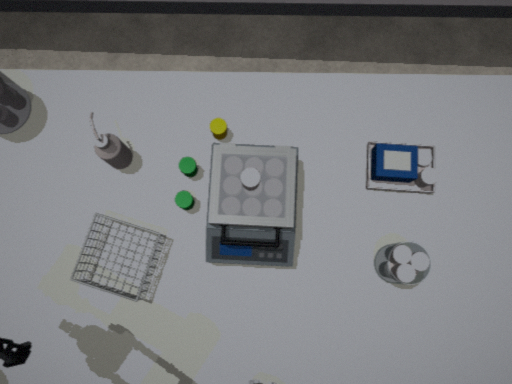

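The white vessel on the cover is at side (254,180) and top (250,178). Things it could be mistaken for:
- green caps: side (216,265) and (250,272)
- yellow cap: side (187,232)
- white vessel in the tray: top (428,177)
- beaker vessels: top (403,262)

I choose the white one on the cover, and check it in a close crop.

Run:
```python
from h import *
np.set_printoptions(precision=4,suppress=True)
a,b=get_image("top"),get_image("side")
f=lambda im,x,y,w,h:cv2.resize(im["frame"][y:y+h,x:x+w,::-1],None,fx=4,fy=4,interpolation=cv2.INTER_CUBIC)
cv2.imwrite("pics/crop.png",cv2.resize(a["frame"][135:275,200:305,::-1],(420,560),interpolation=cv2.INTER_CUBIC))
cv2.imwrite("pics/crops.png",f(b,200,150,140,120))
print(get_state())
```

```text
{'clock': 1.1, 'qpos': array([ 0.996 ,  0.2759,  1.5049, -0.    ,  1.3607, -0.121 ]), 'qd': array([ 0.0006, -0.0004, -0.0001,  0.0001,  0.0016,  0.0011]), 'effort': array([  0.0006, -41.6677, -24.6099,  -0.0004,   0.0004,   0.    ]), 'position': array([0.2521, 0.5168, 0.2483]), 'ee_rot': array([0.    , 0.225 , 0.9744, 0.0001]), 'contact_force': array([ 1.0254, -0.3095,  0.3811]), 'moment': array([-0.0182,  0.0293,  0.0178]), 'gripper_force': 0.0, 'width': 0.08515591500290161}
```

View pics/crop.png

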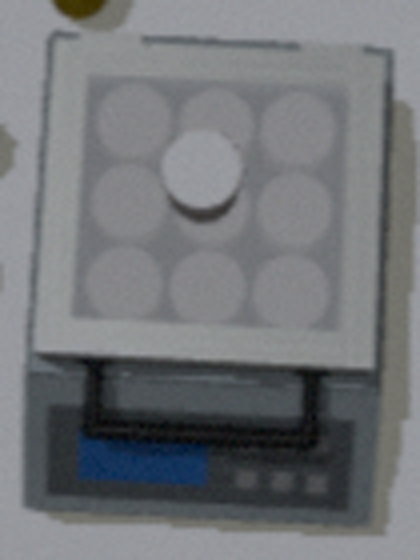

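View pics/crops.png

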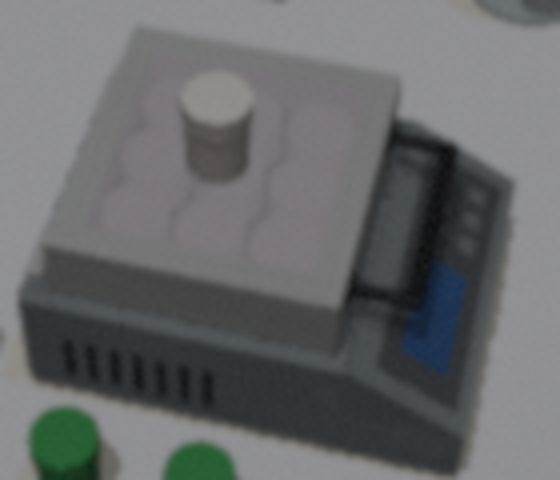

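Top crop: the vessel's white cap is at full pixel (250.5,177.5), on a shut cover. Cover corners are at crop (52,35), (390,48), (375,368), (38,352), and the handle bar runs from (88,433) to (316,440). The side crop shows the same capped white cylinder with the cap centre near (254,175), so the choice is confirmed.

Run:
```python
from h import *
np.set_printoptions(precision=4,suppress=True)
a,b=get_image("top"),get_image("side")
P=lambda c:(200+(c[0]-1.5)/4,135+(c[1]-1.5)/4)
Q=lambda c:(200+(c[0]-1.5)/4,150+(c[1]-1.5)/4)
print("vessel", onz(a,P((202,169)),.219),onz(b,Q((217,99)),.219), tri(a,P((202,169)),b,Q((217,99))))
C=[onz(a,P(c),.157)[:2] for c in((52,35),(390,48),(375,368),(38,352))]
print("cover top",C,np.mean(C,0))
S=[onz(b,Q(c),.157)[:2] for c in((40,245),(137,28),(400,76),(340,302))]
print("side",S,np.mean(S,0))
for e in(C[0]-C[1],C[3]-C[2],S[0]-S[1],S[3]-S[2]): print("ydir yaw",np.degrees(np.arctan2(-e[0],e[1])))
for e in(C[0]-C[3],C[1]-C[2],S[0]-S[3],S[1]-S[2]): print("xdir yaw",np.degrees(np.arctan2(e[1],e[0])))
h=[onz(a,P(c),.132) for c in((88,433),(316,438))]; print("handle",h,np.mean(h,0))
h=[onz(b,Q(c),.132) for c in((415,303),(448,147))]; print("handle side",h,np.mean(h,0))
for im in(a,b):
    r=place_of("basket_floor",im)[0]; print(onz(im,r["point"],.004))
T=rot(get_state()["ee_rot"]); print(T, T.T@(np.array([.600,.025,.28])-get_state()["position"]))
```

```text
vessel [0.5956 0.0235 0.219 ] [0.5951 0.0268 0.219 ] (array([0.5961, 0.0235, 0.2153]), np.float64(0.0004503351722928193))
cover top [array([0.6898, 0.1159]), array([ 0.6843, -0.0884]), array([ 0.4906, -0.0788]), array([0.4977, 0.1187])] [0.5906 0.0168]
side [array([0.6882, 0.1161]), array([ 0.6773, -0.081 ]), array([ 0.4908, -0.076 ]), array([0.4981, 0.1177])] [0.5886 0.0192]
ydir yaw -1.5443132677525107
ydir yaw -2.046831315733723
ydir yaw -3.189157565553238
ydir yaw -2.1491259677769263
xdir yaw -0.853029177240701
xdir yaw -2.847622954159755
xdir yaw -0.4741987298813693
xdir yaw -1.5516555227243272
handle [array([0.4522, 0.0901, 0.132 ]), array([ 0.4508, -0.0457,  0.132 ])] [0.4515 0.0222 0.132 ]
handle side [array([0.4539, 0.0906, 0.132 ]), array([ 0.4507, -0.0417,  0.132 ])] [0.4523 0.0245 0.132 ]
[0.4166 0.3586 0.004 ]
[0.4133 0.3549 0.004 ]
[[-0.8988  0.4384  0.    ]
 [ 0.4384  0.8988  0.    ]
 [-0.      0.     -1.    ]] [-0.5283 -0.2895 -0.0317]
```

Request:
apply_moves:
  deltas: [85,-130,-73,-32,16,85,-524,-291,-32,66,85,-524,-291,-32,66,85,-524,-291,-32,66,85,-524,-291,-32,66,85,-524,-291,-32,66,85,-524,-291,-32,66,85,-524,-291,-32,66,85,-524,-291,-32,66,85,-524,-291,-32,66,85,-524,-291,-32,66,85,-524,-291,-32,66]

```text
clock: 2.3
position: [0.5386, 0.1062, 0.2764]
ee_rot: [0.0, 0.719, 0.695, 0.0]
contact_force: [0.6, 0.5, -0.1]
width: 0.085
gripper_force: 0.0
```

Request:
apply_moves:
  deltas: [85,0,0,0,0]

```text
clock: 2.38
position: [0.5426, 0.1016, 0.2761]
ee_rot: [0.003, 0.722, 0.692, 0.0]
contact_force: [-0.2, 1.0, 0.3]
width: 0.085
gripper_force: 0.0
```

Request:
apply_moves:
  deltas: [85,-37,28,0,0,85,-74,56,0,0,85,-74,56,0,0,85,-74,56,0,0]

```text
clock: 2.72
position: [0.5927, 0.0297, 0.2754]
ee_rot: [0.0, 0.721, 0.693, -0.0]
contact_force: [-0.1, -0.0, -0.3]
width: 0.085
gripper_force: 0.0
```

Run:
```python
from h import *
np.set_printoptions(precision=4,suppress=True)
s=get_state();T=rot(s["ee_rot"]); print(s["position"],T,T.T@(np.array([.5955,.025,.182])-s["position"]))
```

```text
[0.5927 0.0297 0.2754] [[ 0.0386  0.9993  0.0001]
 [ 0.9993 -0.0386 -0.0007]
 [-0.0007  0.0001 -1.    ]] [-0.0046  0.0029  0.0934]
```

Request:
apply_moves:
  deltas: [85,-5,3,30,0,85,-5,3,60,0,85,-5,3,80,0,85,-5,3,93,0,85,-5,3,93,0,85,-5,3,93,0,30,-5,3,93,0,30,-5,3,93,0,30,-5,3,93,0,30,-5,3,93,0,30,-5,3,93,0,30,-5,3,93,0]
  squeeze: 40

```text
clock: 3.72
position: [0.5948, 0.0271, 0.1847]
ee_rot: [0.001, 0.719, 0.695, 0.001]
contact_force: [0.1, 1.1, 5.9]
width: 0.0438
gripper_force: 39.8
```

Request:
apply_moves:
  deltas: [30,0,0,-10,0,30,0,0,-30,0,30,0,0,-60,0,30,0,0,-80,0,30,0,0,-80,0,30,0,0,-80,0]

```text
clock: 4.22
position: [0.5943, 0.027, 0.2642]
ee_rot: [0.001, 0.719, 0.695, 0.001]
contact_force: [-0.5, -0.5, -1.2]
width: 0.0439
gripper_force: 41.0
```

Run:
```python
from h import *
np.set_printoptions(precision=4,suppress=True)
s=get_state();T=rot(s["ee_rot"]); print(s["position"],s["width"],s["gripper_force"],s["contact_force"],T[:2,:2],T.T@(np.array([.415,.357,.26])-s["position"]))
a=get_image("side");print([(x["point"],x["score"]) for x in place_of("vessel_center",a)[:5]], proj(a,s["position"]))
f=a["frame"][80:384,130:400,::-1]; cv2.imwrite("pics/lift.png",cv2.resize(f,None,fx=1.9,fy=1.9))
b=get_image("top"); cv2.imwrite("pics/bask.png",cv2.resize(b["frame"][190:320,60:190,::-1],None,fx=4,fy=4))
```

```text
[0.5943 0.027  0.2642] 0.043899631116337524 41.01045734016225 [-0.4853 -0.5183 -1.1862] [[ 0.035   0.9994]
 [ 0.9994 -0.035 ]] [ 0.3236 -0.1907  0.0037]
[([217.1, 264.6], 0.92), ([253.9, 158.8], 0.86), ([253.0, 272.7], 0.62), ([184.8, 235.3], 0.56)] [254.1496 161.81  ]
```

View pics/lift.png

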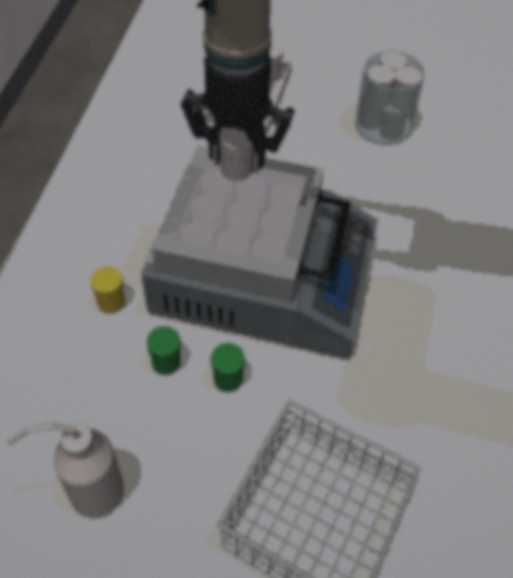

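View pics/bask.png

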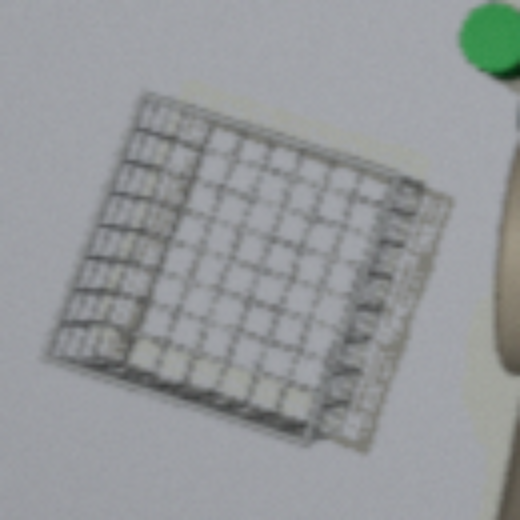

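The lift picture shows the vessel held in the fingers at side (254,159), with the cover still shut. In the basket crop the rim corners are at (145,95), (425,185), (312,443) and (48,358). That puts the centre near (0.415, 0.356), yawed about -18°, and the vessel goes there.

Request:
apply_moves:
  deltas: [30,15,-9,0,0,30,45,-27,0,0,30,80,-47,0,0,30,115,-68,0,0,30,150,-89,0,0,30,185,-110,0,0,30,220,-130,0,0,30,255,-151,0,0,30,285,-169,0,0,30,310,-184,0,0,30,323,-191,0,0,30,323,-191,0,0]

```text
clock: 5.37
position: [0.4118, 0.3589, 0.2614]
ee_rot: [-0.001, 0.718, 0.696, -0.001]
contact_force: [0.3, -0.2, -2.5]
width: 0.0435
gripper_force: 41.0
```

Request:
apply_moves:
  deltas: [30,0,0,0,0,30,0,0,0,0]

```text
clock: 5.53
position: [0.4144, 0.3556, 0.2621]
ee_rot: [0.0, 0.719, 0.695, -0.001]
contact_force: [-0.7, -1.1, -1.0]
width: 0.0439
gripper_force: 41.0
```

Descend 220 mm, then release in the basket.

Request:
apply_moves:
  deltas: [30,0,0,35,0,30,0,0,75,0,30,0,0,115,0,30,0,0,150,0,30,0,0,180,0,30,0,0,205,0,30,0,0,222,0,30,0,0,222,0,30,0,0,222,0,30,0,0,222,0]

```text
clock: 6.37
position: [0.4157, 0.3564, 0.0421]
ee_rot: [0.0, 0.72, 0.694, 0.001]
contact_force: [-0.1, 0.6, -0.8]
width: 0.0438
gripper_force: 41.1
```

Request:
apply_moves:
  deltas: [65,0,0,0,0,65,0,0,0,0,65,0,0,0,0,65,0,0,0,0,65,0,0,0,0,65,0,0,0,0]

```text
clock: 6.87
position: [0.4144, 0.3567, 0.0415]
ee_rot: [0.0, 0.719, 0.695, 0.0]
contact_force: [0.6, -0.6, -0.8]
width: 0.0649
gripper_force: 0.0
```

Request:
apply_moves:
  deltas: [65,0,0,-15,0,65,0,0,-40,0,65,0,0,-80,0,65,0,0,-120,0,65,0,0,-160,0,65,0,0,-200,0,65,0,0,-200,0,65,0,0,-200,0]

```text
clock: 7.53
position: [0.4155, 0.3574, 0.2441]
ee_rot: [0.001, 0.719, 0.695, 0.003]
contact_force: [-0.4, -0.4, -0.1]
width: 0.0649
gripper_force: 0.0
```

Run:
```python
from h import *
np.set_printoptions(precision=4,suppress=True)
s=get_state();T=rot(s["ee_rot"]); print(s["clock"],s["position"],s["width"],T[:2,:2],T.T@(np.array([.452,.023,.23])-s["position"]))
a=get_image("side");print([(x["point"],x["score"],onz(a,x["point"],.035)) for x in place_of("vessel_center",a)[:5]],[(onz(a,x["point"],.132)) for x in place_of("handle",a)[:1]])
f=a["frame"][200:384,190:400,::-1]; cv2.imwrite("pics/drop.png",cv2.resize(f,None,fx=2.5,fy=2.5))
```

```text
7.5333 [0.4155 0.3574 0.2441] 0.06493847979652238 [[ 0.0347  0.9994]
 [ 0.9994 -0.0347]] [-0.333  0.048  0.013]
[([217.0, 266.4], 0.92, array([0.6545, 0.1984, 0.035 ])), ([298.3, 343.3], 0.88, array([0.4191, 0.3475, 0.035 ])), ([251.4, 274.2], 0.65, array([0.5626, 0.2008, 0.035 ])), ([187.1, 232.3], 0.55, array([0.7644, 0.1146, 0.035 ]))] [array([0.4516, 0.0189, 0.132 ])]
```

View pics/drop.png

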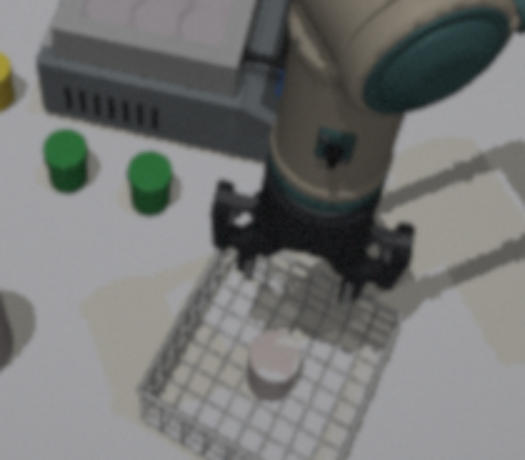

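The drop picture shows the vessel standing upright in the middle of the basket at side (298,343), clear of the fingers. Next, above the handle.

Request:
apply_moves:
  deltas: [38,-20,3,0,0,38,-55,8,0,0,38,-95,14,0,0,38,-135,19,0,0,38,-175,25,0,0,38,-215,31,0,0,38,-255,37,0,0,38,-290,42,0,0,38,-317,46,0,0,38,-333,48,0,0,38,-333,48,0,0,38,-333,48,0,0]

```text
clock: 8.68
position: [0.4498, 0.0217, 0.2395]
ee_rot: [-0.002, 0.72, 0.694, -0.001]
contact_force: [-0.3, -0.0, 0.1]
width: 0.0382
gripper_force: 0.0
```

Run:
```python
from h import *
np.set_printoptions(precision=4,suppress=True)
s=get_state();T=rot(s["ee_rot"]); print(s["clock"],s["position"],s["width"],T[:2,:2],T.T@(np.array([.452,.023,.130])-s["position"]))
a=get_image("side");print([(x["point"],onz(a,x["point"],.132),x["score"]) for x in place_of("handle",a)[:1]],[(x["point"],x["score"]) for x in place_of("vessel_center",a)])
f=a["frame"][80:280,200:400,::-1]; cv2.imwrite("pics/pre.png",cv2.resize(f,None,fx=2.8,fy=2.8,interpolation=cv2.INTER_CUBIC))
```

```text
8.6833 [0.4498 0.0217 0.2395] 0.03824342679839357 [[ 0.0373  0.9993]
 [ 0.9993 -0.0373]] [0.0013 0.0025 0.1095]
[([309.8, 203.5], array([0.4476, 0.018 , 0.132 ]), 0.75)] [([217.1, 264.1], 0.88), ([298.0, 343.3], 0.81), ([251.0, 272.2], 0.71), ([184.1, 233.4], 0.68)]
```

View pics/pre.png

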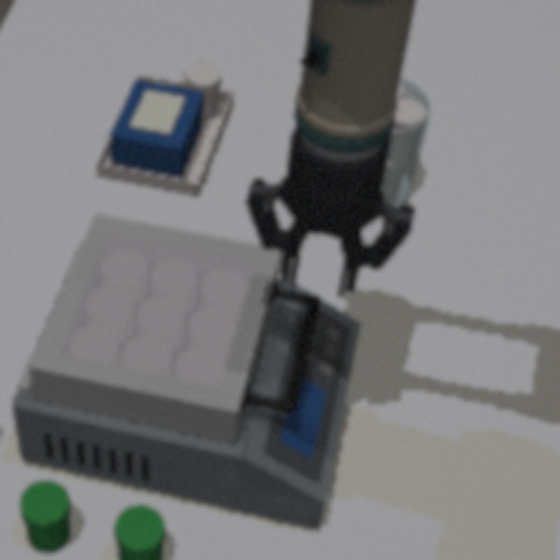

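The picture shows the open fingers straddling the line above the bar, at crop (290,285) and (350,290), with the cover empty. I descend in stages.

Request:
apply_moves:
  deltas: [38,1,2,20,0,38,1,2,50,0,38,1,2,75,0,38,1,2,88,0,38,1,2,88,0,38,1,2,88,0]

```text
clock: 9.33
position: [0.4523, 0.0241, 0.1527]
ee_rot: [-0.001, 0.719, 0.695, -0.0]
contact_force: [-0.1, -1.1, 0.6]
width: 0.038
gripper_force: 0.0
```

Request:
apply_moves:
  deltas: [38,0,0,5,0,38,0,0,10,0,38,0,0,15,0,38,0,0,20,0,38,0,0,20,0]

```text
clock: 9.75
position: [0.4521, 0.0231, 0.1324]
ee_rot: [-0.001, 0.719, 0.695, -0.0]
contact_force: [0.0, 0.4, 0.2]
width: 0.0382
gripper_force: 0.0
```

Request:
apply_moves:
  deltas: [38,0,0,2,0,5,0,0,2,0,5,0,0,2,0,5,0,0,2,0,5,0,0,2,0,5,0,0,2,0,5,0,0,2,0]
  squeeze: 60

```text
clock: 10.33
position: [0.4524, 0.023, 0.1313]
ee_rot: [-0.0, 0.719, 0.695, -0.0]
contact_force: [-2.0, -1.0, 3.6]
width: 0.0101
gripper_force: 58.6
```

Run:
```python
from h import *
np.set_printoptions(precision=1,suppress=True)
s=get_state();T=rot(s["ee_rot"]); print(s["position"],s["width"],s["gripper_force"],s["contact_force"])
c,sn=np.cos(np.radians(2)),np.sin(np.radians(2)); X=np.array([c,-sn,0])
for d in range(0,50,5):
    t=np.radians(d); u=-232*np.cos(t)+25*np.sin(t)+232; w=232*np.sin(t)+25*np.cos(t)-25
    print(d,T.T@(u*X+np.array([0,0,w])))
```

```text
[0.5 0.  0.1] 0.010098546458799281 58.58923852443695 [-2.  -1.   3.6]
0 [0. 0. 0.]
5 [  0.    3.1 -20.1]
10 [  0.    7.8 -39.9]
15 [  0.   14.3 -59.2]
20 [  0.   22.5 -77.9]
25 [  0.   32.3 -95.7]
30 [   0.    43.5 -112.7]
35 [   0.    56.2 -128.6]
40 [   0.    70.3 -143.3]
45 [   0.    85.6 -156.8]
```

Request:
apply_moves:
  deltas: [5,0,0.5,-4,0,5,0,1,-10,0,5,0,3,-20,0,5,0,5,-30,0,5,0,8,-40,0,5,0,11,-50,0,5,0,14,-59,0,5,0,18,-69,0,5,0,22,-78,0,5,0,22,-78,0]

```text
clock: 11.17
position: [0.4747, 0.022, 0.2104]
ee_rot: [-0.0, 0.719, 0.695, -0.0]
contact_force: [-3.2, -0.8, -2.5]
width: 0.0099
gripper_force: 58.6
```

Request:
apply_moves:
  deltas: [5,0,4,-8,0,5,0,10,-18,0,5,0,15,-26,0,5,0,21,-35,0,5,0,27,-43,0,5,0,34,-51,0,5,0,41,-58,0,5,0,48,-65,0,5,0,56,-73,0,5,0,63,-79,0,5,0,63,-79,0,5,0,63,-79,0]

```text
clock: 12.17
position: [0.5355, 0.0196, 0.29]
ee_rot: [-0.001, 0.719, 0.695, -0.002]
contact_force: [-9.6, -1.6, 6.0]
width: 0.0097
gripper_force: 59.0
```

Run:
```python
from h import *
np.set_printoptions(precision=4,suppress=True)
s=get_state();print(s["clock"],s["position"],s["width"],s["gripper_force"],s["contact_force"],s["qd"])
a=get_image("side");o=[(x["point"],x["score"]) for x in place_of("handle",a)[:2]];print(o,proj(a,s["position"]+[0,0,.002]))
print([(x["point"],x["score"],onz(a,x["point"],.035)) for x in place_of("vessel_center",a)])
H=np.array([.452+.232*.9994,.023-.232*.035,.107]);d=s["position"]+[0,0,.002]-H
print("angle",np.degrees(np.arctan2(d[2],-d[0])-np.arctan2(25,232)), np.hypot(d[0],d[2]))
cv2.imwrite("pics/end.png",cv2.resize(a["frame"][60:,180:400,::-1],None,fx=1.8,fy=1.8))
```

```text
12.1667 [0.5355 0.0196 0.29  ] 0.00967649668781126 58.95368993282318 [-9.634  -1.5793  5.9623] [ 0.0001 -0.0018  0.0173 -0.002  -0.0057  0.0009]
[([278.6, 154.3], 0.92)] [279.3362 155.2857]
[([298.1, 344.6], 0.77, array([0.4191, 0.3505, 0.035 ])), ([249.9, 275.5], 0.74, array([0.5654, 0.2052, 0.035 ])), ([214.3, 266.0], 0.69, array([0.6616, 0.1989, 0.035 ])), ([187.2, 233.2], 0.55, array([0.7632, 0.1174, 0.035 ]))]
angle 45.11967497592747 0.2370914284560187
```

View pics/end.png

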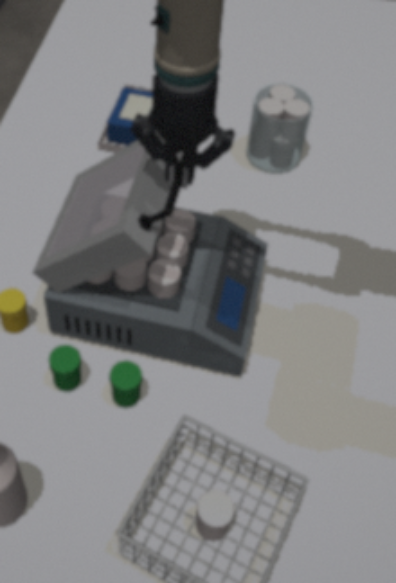

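The picture shows the cover raised to about 45°, with the bar gripped at side (279,155), and the vessel upright in the basket at (298,345). I'll settle a moment, ease the slight radial pull, and hand in.

Request:
apply_moves:
  deltas: [5,0,1,1,0,5,0,1,1,0,5,0,1,1,0,5,0,1,1,0,5,0,1,1,0,5,0,1,1,0]

```text
clock: 12.82
position: [0.5345, 0.0196, 0.289]
ee_rot: [-0.002, 0.719, 0.695, -0.003]
contact_force: [-13.1, -2.9, 9.4]
width: 0.01
gripper_force: 59.3
```

```bash
python3 -c "
from h import *
s=get_state();print(s['position'],s['width'],s['gripper_force'],s['contact_force'],abs(s['qd']).max());print(sign_off())"
```

```text
[0.53453946 0.01963238 0.28902653] 0.01002660827500712 59.32240068912506 [-13.09537791  -2.91254518   9.4387662 ] 0.0017012985213200802
the job is handed in; nothing more can be done
None
```

The job is handed in: the rejected vessel stands upright in the wire basket, and the gripper is holding the cover open at about 45°; I saw no other item on the bench move, though the judge's verdict was not shown to me.

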